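Cup from the touch-latch box

TASK

Get one cup out of the touch-latch box for the coffee round: first take the salt shaker off the box's flap and stand it on the chopping board. Press the flap near its front edge until the latch clicks, then keep your fingers on it and let it up gently against them past half open so that it does not fly up, and leave it standing fully open. Then lift the upper of the two nested cups straight up off the lower one and set it down gently and upright on the board, leaving the lower cup in the box and not disturbing the jug, the spice jar and the pepper mill.

Things in the scene. Friction and masses are not known exactly. Their poses are not given: they have to be found in the camera images.
- cup_box: oak box fixed to the worktop, 200 mm deep (its x), 250 mm wide (its y), top 126 mm high. Origin: centre of its underside; +x points from its front (latch side, towards the robot) to its back (hinge side), z up. Walls 9 mm, floor 8 mm thick; front wall 105 mm high; inside 182 x 232 mm. The latch housing inside, at the middle of the front wall, is 43 mm wide, 26 mm deep, up to 101 mm high
- flap_hinge (a point): middle of the flap's hinge line, 89 mm behind the box's centre (box +x), 121 mm above the worktop; the hinge line runs along the box's y
- flap_press (a point): where to press: on the middle of the pale wooden flap's upper face, 22 mm in from its front edge, 168 mm from the hinge line and 5 mm above it. Closed, it is 126 mm above the worktop. The flap is a plain panel 187 x 227 x 10 mm that lies flush between the side walls and covers the top of the box
- flap (a joint): angle of the flap, rad: 0 closed and latched, -0.036 pressed fully in (6 mm at the press point), 1.65 fully open, just past upright. A spring drives it up (3 N at the press point when closed, 1.3 N half way) and holds it open. 4 to 6 N press it fully in. Let go from closed it flies up at 5 rad/s; over 3.5 is too fast. Let go after 0.8 rad with the fingers on it, it swings on slowly enough
- latch (a joint): travel of the touch latch's hidden slider, m: 0 latched; above 0.0045 it has clicked and the flap is free (a full press takes it to about 0.006, and it stays there)
- salt_shaker: salt shaker with a metal cap, 44 mm across, 90 mm high, about 0.1 kg, standing on the closed flap at the start; origin at the centre of its underside, z up
- cup_top: upper of two equal white, handle-less stacking cups in the box: 64 mm high, 63 mm wide over its upper 34 mm, foot 52 mm wide below that, wall 4 mm, 0.1 to 0.2 kg. Origin: centre of its underside, z up. Nested, its foot is 30 mm deep in the lower cup (1.5 mm play), its origin 34 mm above the lower cup's, its rim 106 mm above the worktop
- cup_low: lower cup, the same shape, standing loose on the box's floor (8 mm above the worktop); its rim is 64 mm above its origin
- board: wooden chopping board fixed to the worktop, 220 mm (its x) by 340 mm (its y), upper face 22 mm above the worktop; origin: centre of its underside, z up
- cream_jug: white jug with a handle, 67 x 103 mm, 85 mm high, standing on the board; origin: centre of its underside. Not to be disturbed
- spice_jar: spice jar, 47 mm across, 98 mm high, standing on the worktop between box and board; origin: centre of its underside. Not to be disturbed
- pepper_mill: dark wooden pepper mill, 58 mm across, 150 mm high, standing on the worktop farther back; origin: centre of its underside. Not to be disturbed
Things that resemble listed ones, but are neither listed nor needed, are in the scene too. Leave any purple or turquoise look-alike of the salt_shaker alone.

How it is judged:
By the outcome, as a careful person would: the job done as asked, in the order asked, and still so for the second after the job is handed in, with the robot touching nothing.
It also fails if it takes over 72 s, if anything falls off the work surface, if the arm or the gripper's body presses on something with over 40 N, if the wrist force passes 120 N, or if a joint passes its speed limit or range.

ROBOT

A 6-joint arm with a two-finger parallel gripper is mounted at the origin on the work surface; the furniture and walls round the work are solid. World frame = base frame: x ahead of the robot, y to its left, z up, the work surface at z = 0. Lengths are in mm, angles in rad, forces in N, time in s.
With the tool pointing down it reaches from about 350 to 975 mm from the base axis. Payload 4.9 kg.
Tool frame: the origin (TCP) lies at the very end of the fingers, on their centre line; the grasp point (between the pads) lies 19 mm behind it (arm.grip_depth is the z of the grasp point in the tool frame, in mm); z points along the fingers, y is the line along which they close (so a half turn about z gives the same grasp; the last joint's range is limited). The gripper opens to 85 mm and grips with 20 to 120 N. Pads are 22 mm wide; open, the fingers measure 114 mm over their backs; the gripper's body (76 mm by 85 mm) begins 54 mm behind the grasp point. The pads swing forward as they close: fully open they stand 13 mm farther back than shut.
Start: joints at [1.195, 0.053, 1.613, -0, 1.476, -0.119], TCP at [158.732, 604.488, 231.304] pointing down, gripper open.
Joint ranges: [-3.01, 3.01], [-1.01, 2.22], [0.06, 2.58], [-1.02, 4.17], [0.09, 2.62], [-3.14, 3.14]. Speed limits (rad/s): [2.57, 2.57, 3.14, 3.14, 3.14, 3.14].

INTERFACE

Orientations are given as a unit quaternion [x, y, z, w].
In Python, from station import arm, ungrasp, gripper_close, planner, vision, close_job, models gives the robot as it stands. The module is installed in compiled form; this text tells all that it offers. Calls block until the motion is done:
- arm.reach(position, orientation): joint-space move of the TCP to a pose.
- arm.line_to(position, vel=150, orientation=None): straight line of the TCP; orientation=None keeps the orientation; vel is the mean speed in mm/s.
- arm.set_joints(angles): joint-space move.
- ungrasp() and gripper_close(grasp_force=None): open the fingers fully, or close them until they stop; grasp_force is the grip in N (None keeps the last).
- arm.pause(seconds).
- planner.inverse_kinematics(position, orientation): joint angles nearest the present ones, or None.
- vision.read_camera(name): name is "scene" or "top" or "wrist"; returns a dict with "frame" (400x640x3 uint8, blue, green, red), "K" (3x3 intrinsics, pixels), "rvec" (rotation vector, rad) and "tvec" (3), from world to camera coordinates, as OpenCV has them. Camera axes: x right, y down, z forward; pixel columns grow to the right and rows downward; lengths in mm; the calibration is good to about 2 mm. A picture is of the moment at which its call begins. There is no depth.
A pose or a line that the arm cannot do raises arm.MotionError and nothing moves.
- close_job(): hands the job in; it is judged then, once.
Trained networks look in a picture, given as the dict that the camera call returned (one of the last four; its "shot" number tells which), for a name from the list of things; names that differ only in an ending like _2 or _b are one class to them, and where a whole thing is asked for, a point or a joint stands for the part that bears it (a point fixed in the world has none). Each returns a list of dicts, best first, with "p" (0 to 1); they miss things now and then, are a little off and sometimes report something else, mostly with a low value. They report only what shows in the picture. A call takes as long as a camera call. They do not tell look-alikes from the thing itself.
- models.search_frame(picture, target): "centre" ([x, y, z] in mm, in world coordinates, good to about 4 mm: the middle of the surface that is visible of it).
- models.cut_out(picture, target): "region" (400x640 bool, what is visible of it).
Readings, each from a call of its own:
- arm.current_time(): time.
- arm.current_joint_positions(): joint angles.
- arm.current_dq(): joint speeds.
- arm.current_joint_efforts(): joint torques, N m.
- arm.current_eef_pos(): TCP position.
- arm.current_tcp_rot(): TCP orientation.
- arm.current_contact_force(): force on the tool from outside, world axes, zero at the start.
- arm.current_wrist_torque(): the same for the moment, N m.
- arm.current_gripper_width(): finger opening in mm.
- arm.current_finger_force(): force on a finger pad.
Only numpy, scipy, OpenCV 4.12 (cv2) and the standard library are available. Lean on these libraries where they do the work, as an engineer would, in place of code of your own. Each camera call takes 0.05 s, during which the arm holds its last target. There are 200 camera calls.

## Working session

There is one attempt and no reset: what is moved stays moved. The work goes in short steps, each a Python script; the robot and the scene stay as the last script left them, time stands still between calls to the robot, and variables do not carry over. Pictures are saved under pics/ and viewed, at most 14 in all, crops included, and the job is handed in when it is done.

```bash
mkdir -p pics; cat > h.py <<'E'
import numpy as np, cv2
from station import arm, ungrasp, gripper_close, planner, vision, close_job, models
def shot(n,f=None):
    p=vision.read_camera(n)
    if f: cv2.imwrite('pics/'+f,p['frame'])
    return p
def find(p,t,k=3):
    for d in models.search_frame(p,t)[:k]: print(t,np.round(d['centre'],0),round(d['p'],2))
E
python3 - <<'E'
from h import *
for n in ('scene','top'):
    p=shot(n,n+'1.png')
    print(n, (-cv2.Rodrigues(p['rvec'])[0].T@p['tvec'].reshape(3)).round())
    for t in ['cup_box','flap_press','flap','salt_shaker','board','cream_jug','spice_jar','pepper_mill']: find(p,t)
print(arm.current_tcp_rot(),arm.grip_depth,arm.current_time())
E
```

```text
scene [  452. -1058.   776.]
cup_box [ 558. -373.  126.] 0.7
flap_press [ 561. -308.  125.] 0.58
flap_press [785.  13.  73.] 0.35
flap [ 566. -305.  125.] 0.73
salt_shaker [ 376. -336.   50.] 0.97
salt_shaker [ 756. -208.   45.] 0.91
salt_shaker [ 739. -343.   49.] 0.87
board [523. 230.  17.] 0.97
board [606. -24.  74.] 0.33
cream_jug [487. 264.  74.] 0.58
spice_jar [604. -24.  73.] 0.86
top [ 4.730e+02 -1.000e+00  1.031e+03]
cup_box [ 571. -263.  120.] 0.6
flap_press [ 565. -267.  124.] 0.89
flap [ 566. -268.  129.] 0.79
salt_shaker [ 748. -185.   80.] 0.81
salt_shaker [ 555. -291.  194.] 0.76
salt_shaker [ 398. -222.   70.] 0.68
board [528. 258.  20.] 0.94
cream_jug [489. 288.  75.] 0.79
spice_jar [612.  -3.  98.] 0.65
pepper_mill [782.  30. 122.] 0.66
[ 1.28054216e-01  9.91767169e-01  1.22068109e-06 -6.88840995e-06] -18.700000000000003 0.9
```

View pics/scene1.png

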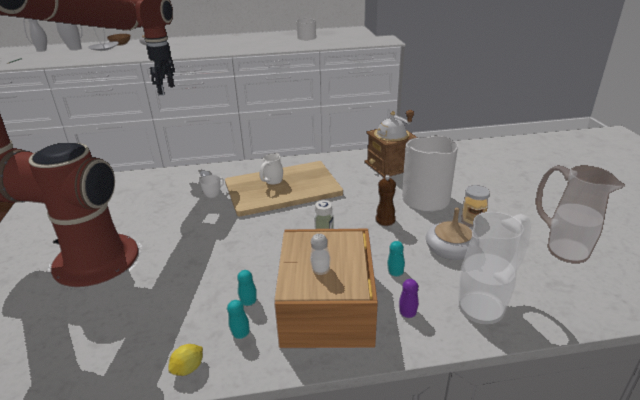

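View pics/top1.png

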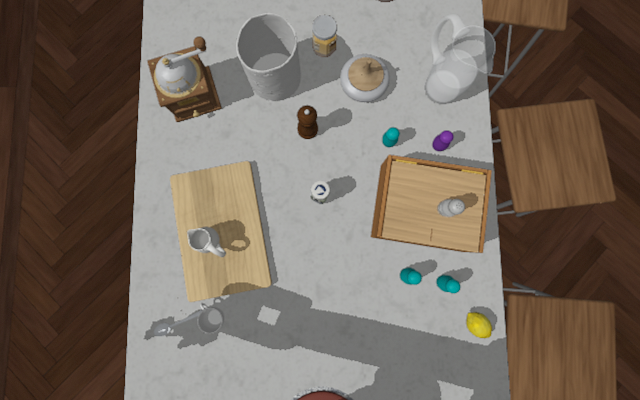

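The scene view shows the grey-white salt shaker on the flap at about (320,255), which is (451,207) in the top view. The box's latch mark is at top (431,235), the board at (220,230), the jug at (205,240), the spice jar at (320,191) and the pepper mill at (307,121). Next I'll fit the box, board and shaker poses.

```bash
cat >> h.py <<'E'
def ray(p,uv,z):
    R=cv2.Rodrigues(p['rvec'])[0];t=np.array(p['tvec']).reshape(3);uv=np.atleast_2d(np.float64(uv))
    d=np.c_[uv,np.ones(len(uv))]@np.linalg.inv(p['K']).T@R; c=-R.T@t
    return c+d*((z-c[2])/d[:,2])[:,None]
def proj(p,P): return cv2.projectPoints(np.float64(P).reshape(-1,3),p['rvec'],np.float64(p['tvec']),p['K'],None)[0].reshape(-1,2)
def mask(p,t,near=None):
    ds=models.cut_out(p,t)
    if near is not None:
        ds=[d for d in ds if np.hypot(*(np.argwhere(d['region'])[:,::-1].mean(0)-near))<30]
    return ds[0]['region'] if ds else None
def rect(p,m,z):
    m=cv2.morphologyEx(m.astype(np.uint8),cv2.MORPH_OPEN,np.ones((3,3)))
    X=ray(p,np.argwhere(m)[:,::-1],z)[:,:2]
    return cv2.minAreaRect(X.astype(np.float32))
E
python3 - <<'E'
from h import *
p=shot('top')
print('flap',rect(p,mask(p,'flap'),126)); print('board',rect(p,mask(p,'board'),22))
print('box',rect(p,mask(p,'cup_box'),126))
s=shot('scene')
for q,near in ((p,(451,207)),(s,(320,255))):
    for t in ('salt_shaker',):
        m=mask(q,t,near)
        if m is None: print('none');continue
        a=np.argwhere(m)[:,::-1]; print(t,a.mean(0),a.min(0),a.max(0),ray(q,a.mean(0),171).round(1))
for t in ('cream_jug','spice_jar','pepper_mill'):
    m=mask(p,t)
    if m is not None: a=np.argwhere(m)[:,::-1]; print(t,a.min(0),a.max(0),rect(p,m,85))
big=cv2.resize(p['frame'][140:310,165:500],None,fx=2.3,fy=2.3,interpolation=cv2.INTER_CUBIC);cv2.imwrite('pics/c1.png',big)
E
```

```text
flap ((564.0974731445312, -271.1021423339844), (231.36666870117188, 189.01898193359375), 80.6300048828125)
board ((518.3372802734375, 264.63800048828125), (341.50726318359375, 223.61923217773438), 10.616775512695312)
box ((568.6809692382812, -265.7914123535156), (267.0794677734375, 209.21839904785156), 80.65383911132812)
salt_shaker [450.00731707 206.9       ] [437 198] [464 216] [[ 554.4 -294.6  171. ]]
salt_shaker [319.39589443 254.47800587] [310 234] [330 274] [[ 554.9 -306.4  171. ]]
cream_jug [187 226] [224 256] ((489.9937438964844, 280.1275329589844), (103.1073226928711, 65.93022155761719), 78.17385864257812)
spice_jar [310 181] [329 203] ((604.5592651367188, -0.9890594482421875), (47.533103942871094, 55.50614929199219), 89.16217803955078)
pepper_mill [297 105] [317 138] ((787.3407592773438, 29.815906524658203), (48.802757263183594, 87.37366485595703), 89.26690673828125)
```

View pics/c1.png

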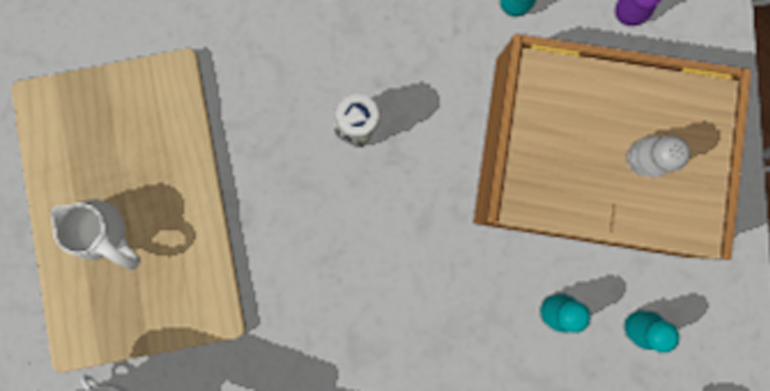

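```bash
cat >> h.py <<'E'
YAW=np.deg2rad(-9.4); BX=np.array([np.cos(YAW),np.sin(YAW),0]); BY=np.array([-np.sin(YAW),np.cos(YAW),0])
BOX=np.array([571.5,-272.3,0]); HINGE=BOX+89*BX+[0,0,121]
BU=np.array([.983,.184,0]); BV=np.array([-.184,.983,0]); BOARD=np.array([518.3,264.6,0])
def down(phi):  # phi: direction (deg) along which fingers close
    h=np.deg2rad(phi+90)/2; return [float(np.cos(h)),float(np.sin(h)),0.,0.]
def st(): print('t',round(arm.current_time(),2),'tcp',np.round(arm.current_eef_pos(),1),'F',np.round(arm.current_contact_force(),1),'w',round(arm.current_gripper_width(),1),'ff',np.round(arm.current_finger_force(),1))
E
python3 - <<'E'
from h import *
q=down(-9.4)
arm.reach([555,-298,300],q); st(); print(arm.current_joint_positions())
p=shot('wrist','w1.png'); find(p,'salt_shaker'); find(p,'flap')
print(proj(p,[[555,-298,216],[555,-298,126]]).round(), (-cv2.Rodrigues(p['rvec'])[0].T@p['tvec'].reshape(3)).round())
m=mask(p,'salt_shaker')
if m is not None: a=np.argwhere(m)[:,::-1]; print(a.min(0),a.max(0),a.mean(0))
E
```

```text
t 4.84 tcp [ 555.3 -297.3  299.9] F [0.7 1.  0.1] w 85.8 ff 0.0
[-6.09707009e-01  3.28661788e-02  1.51996863e+00  1.52062669e-04
  1.58885693e+00 -4.46749016e-01]
salt_shaker [ 748. -197.   70.] 0.98
salt_shaker [ 387. -319.   61.] 0.93
salt_shaker [ 406. -229.   73.] 0.68
flap [ 573. -252.  127.] 0.63
[[320. 209.]
 [320. 181.]] [ 568. -219.  444.]
[170 185] [218 227] [193.71533382 206.25898753]
```

View pics/w1.png

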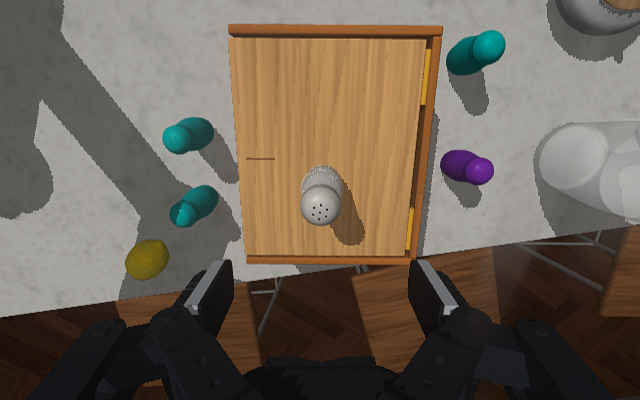

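The wrist view shows the shaker's cap at (320,207), where I predicted (320,209). The flap's centre mark is at (247–274,158). I'll grasp the shaker and stand it on the far end of the board.

```bash
python3 - <<'E'
from h import *
p=shot('wrist')
for uv in ((247,158),(274,158)):
    d=ray(p,uv,126)[0]-BOX; print('mark in box frame',round(d@BX,1),round(d@BY,1))
arm.line_to([555,-298,151],vel=130); gripper_close(20); st()
arm.line_to([555,-298,155],vel=40); st()
arm.line_to([555,-298,290],vel=200); st()
T=BOARD+115*BU-50*BV; print(T)
q=down(10.6)
arm.reach([T[0],T[1],290],q); st()
p=shot('wrist','w2.png'); shot('scene','s2.png')
print(proj(p,[[T[0],T[1],22]]), [proj(p,BOARD+a*BU+b*BV+[0,0,22])[0].round() for a,b in ((170,-110),(170,110))])
E
```

```text
mark in box frame -89.2 -3.4
mark in box frame -60.8 -3.4
t 6.87 tcp [ 555.4 -298.2  151.8] F [ 0.4 -0.3  2.7] w 40.9 ff 20.1
t 7.12 tcp [ 554.9 -297.9  154.8] F [-0.5  0.1 -0.5] w 41.1 ff 20.4
t 7.94 tcp [ 554.4 -297.6  288.1] F [-0.4  0.1 -1.8] w 40.9 ff 20.4
[640.545 236.61    0.   ]
t 9.9 tcp [640.9 235.5 290. ] F [-0.1 -0.8 -1.5] w 41.2 ff 20.4
[[320.45216878 162.87010347]] [array([359., 204.]), array([366.,  31.])]
```

View pics/w2.png

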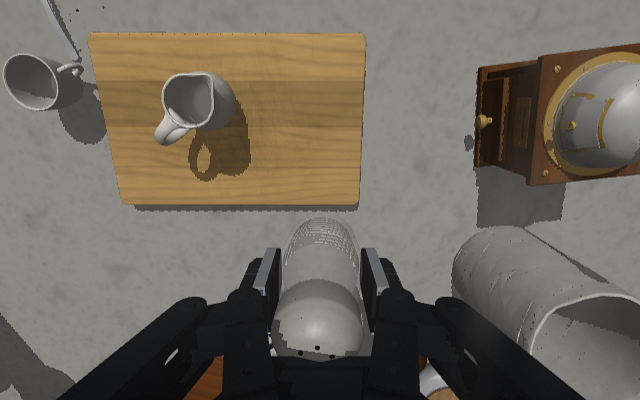

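The wrist view shows the shaker upright in the fingers. The free far end of the board is at (320,160) and the jug at (195,100). I'll lower the shaker onto the board.

```bash
sed -i 's/^BOX=.*;/BOX=np.array([571.2,-274.2,0]);/' h.py; python3 - <<'E'
from h import *
T=BOARD+115*BU-50*BV
arm.line_to([*T[:2],56],vel=180); f0=arm.current_contact_force()[2]
z=56
while z>44:
    z-=1; arm.line_to([*T[:2],z],vel=25)
    if arm.current_contact_force()[2]-f0>2: break
st(); ungrasp(); st()
arm.line_to([*T[:2],290],vel=250)
gripper_close(20)
P=HINGE-168*BX+[0,0,5]; print('press',P)
arm.reach([*P[:2],200],down(80.6)); st()
p=shot('scene'); find(p,'salt_shaker',4); find(p,'cream_jug')
w=shot('wrist','w3.png'); print(proj(w,P))
# check IK for guiding
for th in (0.4,0.8,1.2,1.6):
    c=HINGE+BX*(-174*np.cos(th)+5*np.sin(th)+11)+[0,0,174*np.sin(th)+5*np.cos(th)]
    j=planner.inverse_kinematics(list(c),down(80.6)); print(th,c.round(),None if j is None else np.round(j,2))
E
```

```text
t 13.95 tcp [640.8 236.8  47.2] F [-2.7 -1.3  5.7] w 41.1 ff 21.1
t 14.46 tcp [640.5 236.6  45.8] F [-0.6  0.5 -0.4] w 85.2 ff 0.0
press [ 493.26079923 -261.29724898  126.        ]
t 18.26 tcp [ 493.7 -261.   200.3] F [ 0.6 -0.2 -0.2] w -0.4 ff 0.0
salt_shaker [ 740. -341.   48.] 0.96
salt_shaker [ 392. -243.   52.] 0.89
salt_shaker [ 375. -339.   52.] 0.87
salt_shaker [ 758. -208.   46.] 0.69
[[320.16239645 212.18229408]]
0.4 [ 514. -265.  193.] [-0.6  -0.03  1.76 -0.    1.41 -2.01]
0.8 [ 554. -271.  249.] [-0.58  0.02  1.61 -0.    1.51 -1.98]
1.2 [ 612. -281.  285.] [-0.54  0.14  1.43 -0.    1.57 -1.95]
1.6 [ 680. -292.  295.] [-0.51  0.29  1.24 -0.    1.61 -1.91]
```

View pics/w3.png

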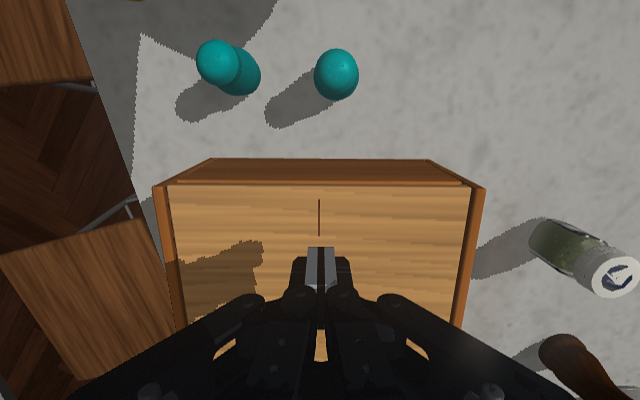

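The wrist view shows the flap's mark at (319,199–236), and the predicted press point (320,212) lies on it. Before pressing, I'll check that the shaker is standing on the board.

```bash
python3 - <<'E'
from h import *
p=shot('top'); find(p,'salt_shaker',5); find(p,'cream_jug')
T=BOARD+115*BU-50*BV
print(proj(p,[[*T[:2],22],[*T[:2],112]]))
u,v=proj(p,[[*T[:2],60]])[0].astype(int)
cv2.imwrite('pics/t3.png',cv2.resize(p['frame'][150:310,160:340],None,fx=3,fy=3))
P=HINGE-168*BX+[0,0,5]
arm.line_to([*P[:2],130],vel=80); f0=arm.current_contact_force()[2]
z=130; 
while z>118:
    z-=1; arm.line_to([*P[:2],z],vel=25); f=arm.current_contact_force()[2]-f0; e=arm.current_eef_pos()[2]; print(z,round(e,1),round(f,1),end=' | ')
    if f>9 : break
st()
E
```

```text
salt_shaker [ 743. -321.   69.] 0.87
salt_shaker [ 750. -186.   78.] 0.7
salt_shaker [636. 227.  99.] 0.69
salt_shaker [ 398. -221.   60.] 0.57
cream_jug [489. 288.  72.] 0.68
[[230.68341137 183.16309445]
 [222.10771111 177.24294589]]
129 129.4 0.6 | 128 128.0 -1.1 | 127 126.8 -0.0 | 126 126.3 1.7 | 125 125.3 2.6 | 124 124.4 5.8 | 123 123.5 5.7 | 122 122.5 5.1 | 121 121.5 5.0 | 120 120.5 5.8 | 119 119.6 6.4 | 118 118.8 7.4 | t 22.63 tcp [ 493.4 -261.4  118.8] F [-2.5  1.4  7.5] w -0.3 ff 3.6
```

View pics/t3.png

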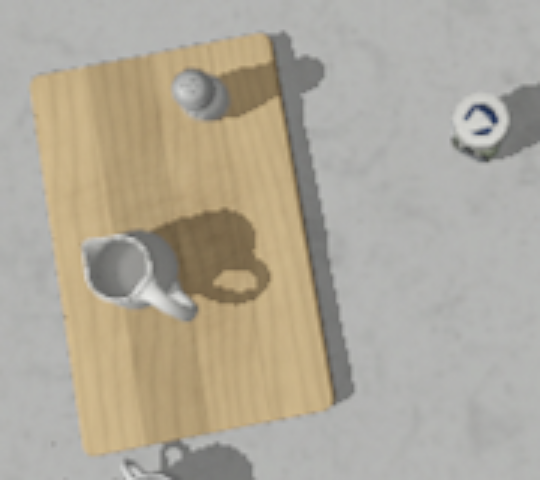

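The crop shows the shaker upright on the board at crop pixel (200,92), and the jug undisturbed. The flap is pressed fully in, so I'll now let it up along its arc, tracking the contact force.

```bash
python3 - <<'E'
from h import *
t0=arm.current_time()
for th in np.r_[-0.02,0.0,0.03,np.arange(0.08,1.61,0.08)]:
    r=177; c=HINGE+BX*(-r*np.cos(th)+5*np.sin(th)+11)+[0,0,r*np.sin(th)+5*np.cos(th)]
    arm.line_to(list(c),vel=70)
    F=np.array(arm.current_contact_force()); print(round(th,2),'Fx %.1f Fz %.1f'%(F@BX,F[2]),end=' | ')
    if th==0.08 and F[2]<1: print('NO CONTACT: latch?'); break
st(); print(arm.current_time()-t0)
p=shot('scene','s4.png'); find(p,'flap')
E
```

```text
-0.02 Fx -1.1 Fz 2.0 | 0.0 Fx 0.6 Fz 3.1 | 0.03 Fx -0.8 Fz 2.8 | 0.08 Fx -0.1 Fz 2.1 | 0.16 Fx 1.1 Fz 2.3 | 0.24 Fx 1.6 Fz 1.4 | 0.32 Fx 1.0 Fz 0.6 | 0.4 Fx 0.7 Fz 2.1 | 0.48 Fx 0.8 Fz 1.7 | 0.56 Fx 1.0 Fz 0.9 | 0.64 Fx 0.2 Fz 1.3 | 0.72 Fx 1.6 Fz 0.6 | 0.8 Fx 1.0 Fz 0.8 | 0.88 Fx 0.3 Fz 1.3 | 0.96 Fx 0.4 Fz 0.1 | 1.04 Fx 0.7 Fz 1.4 | 1.12 Fx 0.5 Fz 0.8 | 1.2 Fx 0.5 Fz 1.1 | 1.28 Fx 0.5 Fz 0.2 | 1.36 Fx 0.0 Fz 1.3 | 1.44 Fx 1.2 Fz 0.4 | 1.52 Fx -0.2 Fz 0.8 | 1.6 Fx 1.1 Fz -0.2 | t 30.31 tcp [ 679.8 -292.1  297.5] F [ 1.1  0.1 -0.2] w 0.3 ff 0.2
7.675000000000001
flap [ 649. -335.  257.] 0.89
```

View pics/s4.png

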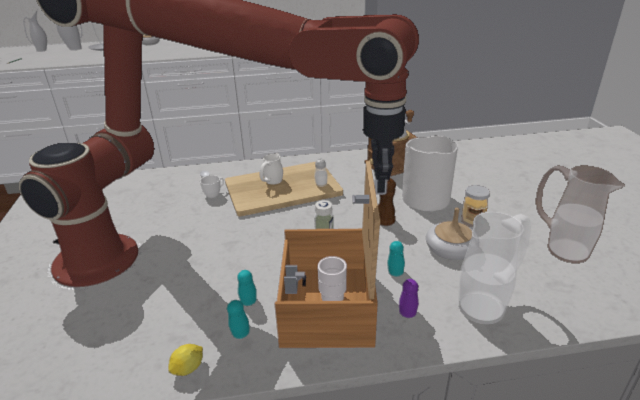

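The scene view shows the flap standing upright at (372,230) with the fingers behind it. The nested cups are in the box, with the upper rim at about (332,265). I'll back off, go over the flap and locate the cup.

```bash
python3 - <<'E'
from h import *
c=np.array(arm.current_eef_pos())
arm.line_to(list(c+8*BX),vel=60); c=c+8*BX
arm.line_to([c[0],c[1],390],vel=200)
C=BOX-60*BX
arm.line_to([*C[:2],390],vel=250); st()
ungrasp()
for n in ('top','scene'):
    p=shot(n)
    find(p,'cup_top'); find(p,'cup_low'); find(p,'flap',1)
    for d in models.cut_out(p,'cup_top')[:2]:
        a=np.argwhere(d['region'])[:,::-1]; print(n,round(d['p'],2),a.min(0),a.max(0),a.mean(0), rect(p,d['region'],106))
w=shot('wrist','w5.png'); find(w,'cup_top'); m=mask(w,'cup_top')
if m is not None: print(rect(w,m,106))
E
```

```text
t 32.15 tcp [ 512.3 -264.4  388.7] F [ 0.4 -0.2  0.8] w 0.3 ff 0.0
cup_top [ 591. -273.   77.] 0.65
cup_low [ 574. -240.   55.] 0.47
flap [ 668. -288.  253.] 0.58
top 0.95 [412 185] [441 210] [426.26108374 197.47947455] ((584.4149169921875, -261.063232421875), (70.6951675415039, 61.298240661621094), 89.16812896728516)
top 0.65 [310 181] [330 203] [319.74647887 191.84507042] ((602.6243286132812, -1.492919921875), (46.04629135131836, 51.82367706298828), 62.69693374633789)
cup_top [ 586. -270.   88.] 0.58
cup_low [ 582. -295.   53.] 0.95
flap [ 658. -331.  250.] 0.87
scene 0.66 [318 257] [345 286] [331.58888889 271.19166667] ((582.8018798828125, -286.3843994140625), (95.08204650878906, 59.55973434448242), 79.41019439697266)
cup_top [ 597. -265.   76.] 0.61
((583.0685424804688, -265.0004577636719), (60.143672943115234, 69.50968933105469), 80.60945129394531)
```

View pics/w5.png

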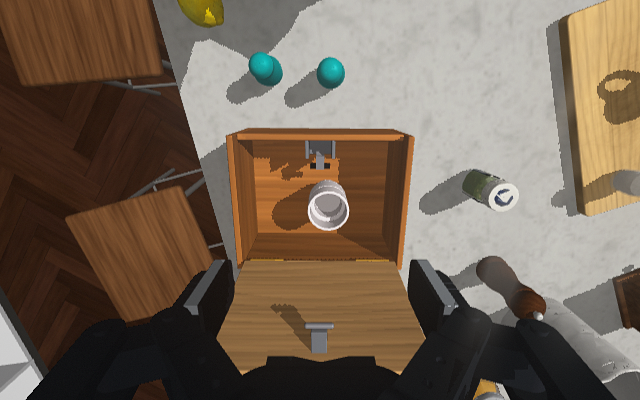

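The wrist view shows the cup's rim centred at about (328,209). The flap is fully open, and the strike on its inner face is at (318,323–352). I'll compute the cup position and the clearance to the strike.

```bash
python3 - <<'E'
from h import *
w=shot('wrist')
print('rim',ray(w,(328.5,209),106).round(1))
for uv in ((318,323),(318,331)):
    for z in (280,292): d=ray(w,uv,z)[0]-BOX; print('strike x,y',round(d@BX),round(d@BY),'z',z)
C=np.array([586.,-265.3,0]); 
# edge-based check: bright rim ellipse in the wrist view
g=cv2.cvtColor(w['frame'],cv2.COLOR_BGR2GRAY)[165:245,295:365]; m=(g>190).astype(np.uint8)
cs=max(cv2.findContours(m,cv2.RETR_EXTERNAL,cv2.CHAIN_APPROX_NONE)[0],key=len)
print(cv2.boundingRect(cs)); print('pred rim bbox',(lambda q:(q.min(0),q.max(0)))(proj(w,[C+[31.5*np.cos(a),31.5*np.sin(a),106] for a in np.linspace(0,6.28,40)])-[295,165]))
print(planner.inverse_kinematics([*C[:2],77],down(80.6)))
E
```

```text
rim [[ 583.9 -264.5  106. ]]
strike x,y 72 -3 z 280
strike x,y 62 -3 z 292
strike x,y 82 -3 z 280
strike x,y 71 -3 z 292
(13, 21, 41, 45)
pred rim bbox (array([12.10681983, 25.1590627 ]), array([54.25210011, 64.80958033]))
[-5.40729936e-01  2.30738499e-01  1.68556081e+00 -4.44089210e-16
  1.22529335e+00 -1.94746531e+00]
```

```bash
cat >> h.py <<'E'
from scipy.spatial.transform import Rotation as Ro
def tilted(phi,deg=6):  # tool leans back (away from the flap when phi=80.6) about the closing axis
    y=[np.cos(np.deg2rad(phi)),np.sin(np.deg2rad(phi)),0]
    return [float(v) for v in (Ro.from_rotvec(-np.deg2rad(deg)*np.array(y))*Ro.from_quat(down(phi))).as_quat()]
E
python3 - <<'E'
from h import *
q=tilted(80.6); zt=Ro.from_quat(q).apply([0,0,1]); print('tool z: BX %.3f BY %.3f Z %.3f'%(zt@BX,zt@BY,zt[2]))
assert zt@BX>0.05
C=np.array([586.,-265.3,0])+2*BX; F=C-60*BX
print(planner.inverse_kinematics([*C[:2],79],q))
arm.line_to([*F[:2],390],vel=150,orientation=q)
arm.line_to([*F[:2],200],vel=250)
arm.line_to([*C[:2],195],vel=120); st()
f0=np.array(arm.current_contact_force())
for z in (160,140,120,110,100,93,86,79):
    arm.line_to([*C[:2],z],vel=100); f=np.array(arm.current_contact_force())-f0
    if np.linalg.norm(f)>4: print('contact',z,f.round(1)); break
st(); e0=np.array(arm.current_joint_efforts()).round(1); print(e0)
if z==79:
    gripper_close(30); st()
    p=shot('scene','s6.png')
E
```

```text
tool z: BX 0.105 BY -0.000 Z -0.995
[-0.55705769  0.17332474  1.75119871  0.04447316  1.12066856 -1.98121331]
t 35.47 tcp [ 588.  -265.7  195.6] F [-0.5  0.2 -1.3] w 85.5 ff 0.0
t 37.92 tcp [ 587.5 -265.4   78.2] F [-0.6 -1.1  0. ] w 85.1 ff 0.0
[ -0.  -41.2 -33.7   0.1  -0.3  -0. ]
t 38.26 tcp [ 588.4 -265.9   79.6] F [ 0.2 -0.6  1.8] w 63.1 ff 33.2
```

View pics/s6.png

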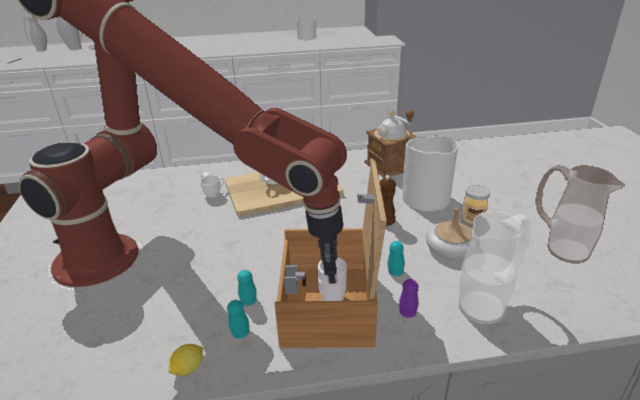

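The scene view shows the fingers on the upper cup's rim at (332,275), width 63 mm, with the wrist clear of the flap. I'll lift straight up, check that the lower cup stayed, then carry the cup to the board.

```bash
python3 - <<'E'
from h import *
C=np.array([586.,-265.3,0])+2*BX; F=C-60*BX
arm.line_to([*C[:2],125],vel=60); st()
arm.line_to([*C[:2],195],vel=120)
arm.line_to([*F[:2],230],vel=150)
arm.line_to([*F[:2],300],vel=200); st()
p=shot('top'); find(p,'cup_low'); find(p,'salt_shaker',4); find(p,'flap',1)
q=tilted(10.6); T=BOARD+115*BU+50*BV
zt=Ro.from_quat(q).apply([0,0,1]); T=T+19*np.array([zt[0],zt[1],0])
print(T, planner.inverse_kinematics([*T[:2],60],q))
arm.reach([*T[:2],280],q); st()
arm.line_to([*T[:2],120],vel=180); st()
s=shot('scene'); w=shot('wrist')
cv2.imwrite('pics/m7.png',np.vstack([s['frame'][120:360,190:510],cv2.resize(w['frame'],(320,200))]))
E
```

```text
t 39.23 tcp [ 587.7 -265.5  124.5] F [ 0.3  0.4 -1.5] w 62.8 ff 33.0
t 41.08 tcp [ 529.  -255.8  299.1] F [ 0.4  0.4 -1.6] w 62.8 ff 33.2
cup_low [ 589. -270.   36.] 0.82
salt_shaker [ 748. -185.   80.] 0.73
salt_shaker [ 400. -222.   75.] 0.6
salt_shaker [634. 228.  98.] 0.49
flap [ 667. -285.  254.] 0.82
[622.51033489 332.95785029   0.        ] [ 0.42618344  0.40388799  1.50416227 -0.10680322  1.26030724  0.27519962]
t 43.42 tcp [622.9 332.2 280.1] F [ 0.  -0.3 -1.5] w 62.7 ff 33.2
t 44.46 tcp [623.6 333.3 121.9] F [-0.2 -0.9 -1.8] w 62.8 ff 33.2
```

View pics/m7.png

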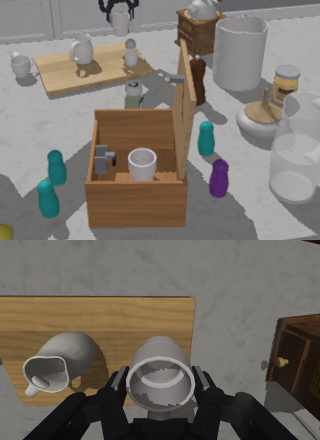

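The picture shows the lower cup still in the box, the flap open, the shaker on the board, and the upper cup in the fingers above the free part of the board. I'll set it down gently.

```bash
python3 - <<'E'
from h import *
q=tilted(10.6); T=BOARD+115*BU+50*BV; zt=Ro.from_quat(q).apply([0,0,1]); T=T+19*np.array([zt[0],zt[1],0])
arm.line_to([*T[:2],66],vel=90); f0=np.mean([arm.current_contact_force()[2] for _ in range(3)])
z=66
while z>56:
    z-=1; arm.line_to([*T[:2],z],vel=15)
    if arm.current_contact_force()[2]-f0>2.5: break
st(); ungrasp(); st()
e=np.array(arm.current_eef_pos())
arm.line_to([*T[:2],150],vel=100); arm.line_to([*T[:2],300],vel=250)
arm.reach([450,0,400],down(0)); st()
s=shot('scene'); t=shot('top')
find(t,'cup_top'); find(t,'cream_jug',1); find(t,'spice_jar',1); find(t,'pepper_mill',1); find(s,'flap',1); find(t,'cup_low',2)
cv2.imwrite('pics/f8.png',np.vstack([s['frame'][120:320,190:510],t['frame'][140:310,165:485]]))
E
```

```text
t 47.31 tcp [622.8 333.1  59.2] F [-2.7 -1.4  5.9] w 62.7 ff 33.7
t 47.67 tcp [622.3 332.9  57.5] F [ 0.5  0.3 -0.2] w 85.4 ff 0.0
t 50.93 tcp [4.503e+02 4.000e-01 3.994e+02] F [ 0.3  0.4 -0.1] w 85.4 ff 0.0
cup_top [630. 342.  57.] 0.66
cream_jug [489. 286.  76.] 0.58
spice_jar [610.  -2.  95.] 0.71
pepper_mill [782.  30. 124.] 0.85
flap [ 660. -335.  249.] 0.61
cup_low [ 588. -272.   38.] 0.9
```

View pics/f8.png

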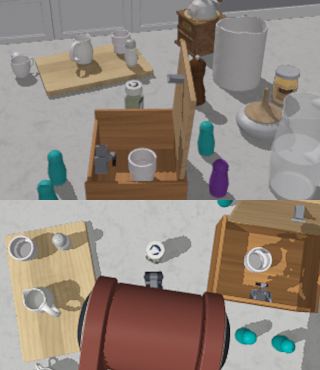

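The final picture shows the cup upright on the board at (21,247), the shaker at (60,240), the flap fully open and the lower cup in the box. The jug, spice jar and pepper mill have not moved.

```bash
python3 -c "
from h import *
print(close_job())"
```

```text
the job is handed in; nothing more can be done
None
```

The job is done and handed in at about 51 s: the salt shaker and the upper cup stand upright on the board, the flap was let up gently and is fully open, the lower cup is still in the box, and the jug, spice jar and pepper mill were not disturbed.

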